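Click the batch counter round to its setting pin

ROBOT

A 6-joint arm with a two-finger parallel gripper is mounted at the origin on a cart in front of the work surface, level with it; the furniture and walls round the work are solid. World frame = base frame: x ahead of the robot, y to its left, z up, the work surface at z = 0. Lengths are in mm, angles in rad, forces in N, time in s.
With the tool pointing down it reaches from about 350 to 975 mm from the base axis. Payload 7.1 kg.
Tool frame: the origin (TCP) lies at the very end of the fingers, on their centre line; the grasp point (between the pads) lies 19 mm behind it (ctrl.grip_point_offset is the distance from the TCP to the grasp point, in mm); x points along the fingers, y is the direction in which the jaws open and shut, and the axes are right-handed (so a half turn about x gives the same grasp; the last joint's range is limited). The gripper opens to 88 mm and grips with 3 to 60 N. Pads are 20 mm wide; open, the fingers measure 115 mm over their backs; the gripper's body (75 mm by 178 mm) begins 61 mm behind the grasp point.
Start: joints at [-1.362, 0.423, 1.63, -0, 1.089, -0.019], TCP at [141.166, -608.832, 222.675] pointing down, gripper open.
Joint ranges: [-3, 3], [-0.9, 2.11], [0.09, 2.58], [-1.31, 4.45], [0.11, 2.69], [-2.54, 2.54]. Speed limits (rad/s): [2.39, 2.39, 3.01, 3.14, 3.14, 3.14].

INTERFACE

Orientations are given as a rotation vector (axis times angle).
In Python, from workcell import ctrl, vision, workorder gives the robot as it stands.
- The arm moves only by the shell command python3 -m crank 'ROWS'. ROWS is JSON, a list of rows, each a list of 3 entries, a list of its own where there are three numbers: the shift along the tool's x, y, z in m, then the turn, a rotation vector about the tool's x, y, z in rad, then the finger opening in m, from 0 to 0.0878. In form: [[[dx, dy, dz], [wx, wy, wz], jaw], ...]. A call has exactly 8 rows; each row shifts and turns the commanded pose from where the row before left it, along the tool's axes as they then stand; what a row does not reach is not made up. A row lasts 1/12 s, in which the tool goes at most 41.7 mm and 7.16 degrees, less where a joint would pass 70% of its speed; a pose out of reach is approached as far as the arm can. A call with a gripper value outside its range is refused whole. The fingers move at their own pace and stop on an object; the grip force is fixed at half the most. Time passes only in rows, so rows that do not move let the fingers close, or fill a call up. It gives the time, the measured TCP pose, the force and the opening at its end, in the units of the state.
- ctrl.get_obs(): the state, without advancing time (a new reading comes with each control period).
- vision.get_image(name): name is "side" or "top" or "wrist"; returns a dict with "img" (480x640x3 uint8, blue, green, red), "mtx" (3x3 intrinsics, pixels), "rvec" (rotation vector, rad) and "tvec" (3), from world to camera coordinates, as OpenCV has them; the wrist camera has in their place "hand_eye" (4x4, takes a point from camera to tool coordinates, whose origin is the TCP and whose axes are the tool frame's). Camera axes: x right, y down, z forward; pixel columns grow to the right and rows downward; lengths in mm; the calibration is good to about 2 mm. A picture is of the moment at which its call begins: read the wrist's pose just before it. There is no depth.
- workorder.close_job(): hands the job in, once; it reports no verdict.
The state is a dict: "t": time; "qpos": joint angles; "qvel": joint speeds; "joint_torque": joint torques, N m; "ee_pos": TCP position; "orientation": TCP orientation; "ft_force": force on the tool from outside, world axes, zero at the start; "moment": the same for the moment, N m; "width": finger opening in mm.
Only numpy, scipy, OpenCV 4.12 (cv2) and the standard library are available. Lean on these libraries where they do the work, as an engineer would, in place of code of your own. Each camera call takes 0.05 s, during which the arm holds its last target.

TASK

Flick the ears on the edge of the batch counter's thumbwheel with a fingertip, always clockwise as seen from above, so that it advances click by click until the white pointer on its dial comes to rest pointing at the tall setting pin. Stop exactly there, do not let it click on past the pin, and do not grip the wheel. Leave the toner bottle, the tape roll and the brush where they are.

Things in the scene. Friction and masses are not known exactly. Their poses are not given: they have to be found in the camera images.
- counter: Batch counter, a grey case screwed to the worktop. Origin on the wheel's upright axle at worktop height; z up, -x its front (roughly towards the robot), +y its left seen from the front. O'clock directions are seen from above: 12 = +x (back), 3 = -y, 6 = -x (front), 9 = +y. Foot (z 0-11 mm) and top (z 41-58) are boxes x 0 to 105, y -95 to 95, plus a round part about the axle, radius 44 (foot), 48 (top).
- dial_centre (a point): Centre of the black dial (radius 46 mm) on the counter's top, on the axle, z = 60 mm. The white pointer turns over it with the wheel: at joint 0 it points to 7 o'clock, at 1.047 to 9, at 2.094 to 11, at 3.142 to 1, at 4.189 to 3, at 5.236 to 5. Below the top, walls at the back (x over 89 mm) and sides (x over 0, y 85-95 mm either side) hide the rear half of the wheel.
- thumbwheel (a joint): Angle of the level grey wheel, rad, growing clockwise from above. It clicks into rest every pi/3: at 0, 1.047, 2.094, 3.142, 4.189, 5.236 (stops 0.35 beyond first and last). Pushing the ear at 5 o'clock leftwards through the front to 7 is one click; it takes 2-3 N at the ear, and once past 6 o'clock a spring carries the wheel on to the next rest. It starts at 0 (settling into rest within 0.5 s).
- pointer_tip (a point): The tip of the white pointer on the dial, 31 mm from the axle, z = 63 mm.
- setting_pin: The tall setting pin: steel, 11 mm thick, 22 mm high, fixed upright in one of four holes in the dial, 38 mm from the axle, at 9, 11, 1 or 3 o'clock. Origin at its foot on the axis of the pin, z = 60 mm. When the pointer points at it, the pointer tip is 7 mm from its axis.
- plug_a: One of three low steel plugs (9 mm wide, 2.5 mm high) that close the three other holes in the dial. Origin at its foot.
- plug_b: Another low steel plug, like plug_a. Origin at its foot.
- plug_c: The third low steel plug, like plug_a. Origin at its foot.
- hole1 (a point): The hole in the dial at 9 o'clock, to which the pointer points at 1.047 rad; on the dial's surface.
- hole2 (a point): The hole in the dial at 11 o'clock, to which the pointer points at 2.094 rad; on the dial's surface.
- hole3 (a point): The hole in the dial at 1 o'clock, to which the pointer points at 3.142 rad.
- hole4 (a point): The hole in the dial at 3 o'clock, to which the pointer points at 4.189 rad.
- wheel_centre (a point): A point on the axle, half-way up the thumbwheel, z = 26 mm. The wheel is a disc of radius 50 mm with six straight ears 12 mm wide out to radius 78 mm, all from z = 15 to 37 mm; the bench below the ears is free.
- ear_front_right (a point): A point fixed to the case at 5 o'clock, 66 mm from the axle, z = 26 mm: where the middle of the front right ear stands whenever the wheel is at rest. At every rest position the ears stand at 1, 3, 5, 7, 9 and 11 o'clock, with gaps of about 55 mm between their ends; those at 5 (front right) and 7 (front left) stick out freely at the front.
- toner_bottle: Bystander: a toner dropper bottle, 42 mm thick, 110 mm high, standing left of the counter. Origin at the centre of its underside.
- tape_roll: Bystander: a roll of masking tape, 96 mm across, 25 mm high, lying left of the counter, beyond the bottle. Origin at the centre of its underside.
- flat_brush: Bystander: a flat paint brush, 42 x 214 x 22 mm, lying near the front edge of the worktop, left of the counter. Origin at the centre of its underside.

How it is judged:
By the outcome, as a careful person would: the job done as asked, in the order asked, and still so for the second after the job is handed in, with the robot touching nothing.
It also fails if it takes over 64 s, if anything falls off the work surface, if the arm or the gripper's body presses on something with over 40 N, if the wrist force passes 120 N, or if a joint passes its speed limit or range.

## Working session

There is one attempt and no reset: what is moved stays moved. The work goes in short steps, Python scripts to look and compute and a shell command to move; the robot and the scene stay as the last step left them, time stands still between calls to the robot, and variables do not carry over. Pictures are saved under pics/ and viewed, and the job is handed in when it is done.

```bash
ls; mkdir -p pics; python3 - <<'E'
from workcell import ctrl, vision
import cv2,json,numpy as np
print({k:np.round(v,3) for k,v in ctrl.get_obs().items()})
cal={}
for n in ["side","top","wrist"]:
    d=vision.get_image(n); cv2.imwrite(f"pics/{n}0.png",d["img"])
    cal[n]={k:np.array(v).tolist() for k,v in d.items() if k!="img"}
json.dump(cal,open("cal.json","w")); print(cal["side"],cal["top"],cal["wrist"])
E
```

```text
pics
{'t': np.float64(0.0), 'qpos': array([-1.362,  0.424,  1.631,  0.   ,  1.089, -0.019]), 'qvel': array([ 0.   , -0.002, -0.001,  0.   , -0.   , -0.001]), 'joint_torque': array([ 4.0000e-03, -5.4461e+01, -2.7367e+01,  6.5000e-02,  2.3000e-02,
       -0.0000e+00]), 'ee_pos': array([ 141.073, -608.307,  221.89 ]), 'orientation': array([ 2.101,  0.242, -2.102]), 'ft_force': array([ 0.132,  0.414, -0.096]), 'moment': array([0.001, 0.031, 0.005]), 'width': np.float64(87.706)}
{'mtx': [[471.88975123350303, 0.0, 322.7028516618132], [0.0, 471.88975123350303, 243.75095133918956], [0.0, 0.0, 1.0]], 'rvec': [2.2400136652362894, -0.14487420268681997, 0.08255118505330544], 'tvec': [-490.181963906268, -7.098658448081841, 1028.9045211651442]} {'mtx': [[455.7382147923652, 0.0, 320.81391130637303], [0.0, 455.7382147923652, 231.47034392254216], [0.0, 0.0, 1.0]], 'rvec': [2.1717842490987356, -2.144413204079384, 0.16515058532283672], 'tvec': [-180.66402787306555, 485.4221818039662, 891.5152827880923]} {'mtx': [[354.09273173006204, 0.0, 326.9244817615231], [0.0, 354.09273173006204, 242.84608941096593], [0.0, 0.0, 1.0]], 'hand_eye': [[0.00022659614588525738, -0.30512395477691745, 0.952312617198512, -161.74283725359362], [0.9999999721019822, 0.0001326686693644429, -0.0001954355608978056, 0.49416639959021236], [-6.670997649733444e-05, 0.9523126349158227, 0.3051239763267731, -82.96777792785733], [0.0, 0.0, 0.0, 1.0]]}
```

View pics/side0.png

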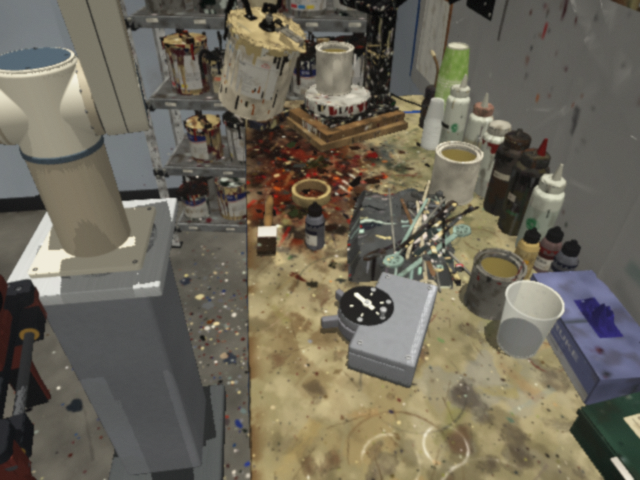

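View pics/top0.png

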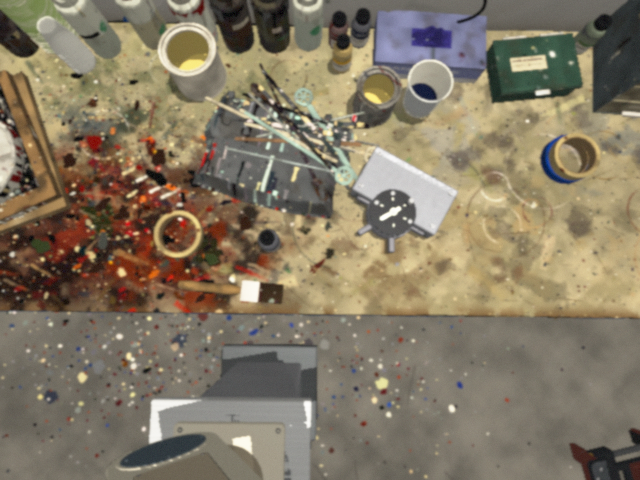

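View pics/wrist0.png

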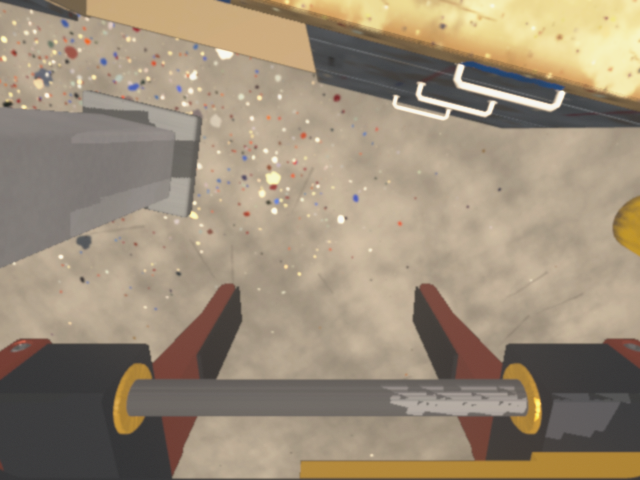

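The side view shows the counter at about (385,325) and its dial at about (366,304). In the top view the dial is near (390,213), with the ears pointing down-left. Next I'll enlarge both.

```bash
python3 - <<'E'
import cv2
a=cv2.imread("pics/top0.png")[140:260,330:470]; cv2.imwrite("pics/topc.png",cv2.resize(a,None,fx=5,fy=5,interpolation=cv2.INTER_CUBIC))
a=cv2.imread("pics/side0.png")[270:390,315:445]; cv2.imwrite("pics/sidec.png",cv2.resize(a,None,fx=5,fy=5,interpolation=cv2.INTER_CUBIC))
E
```

```text
(no output)
```

View pics/topc.png

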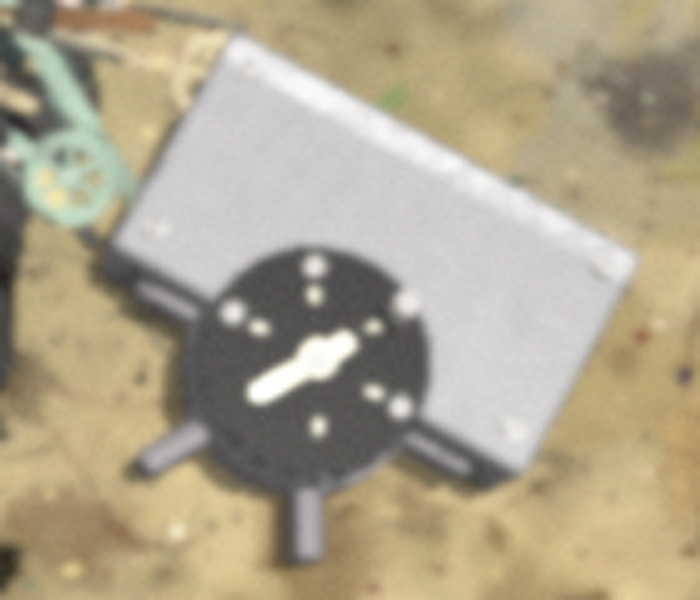

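View pics/sidec.png

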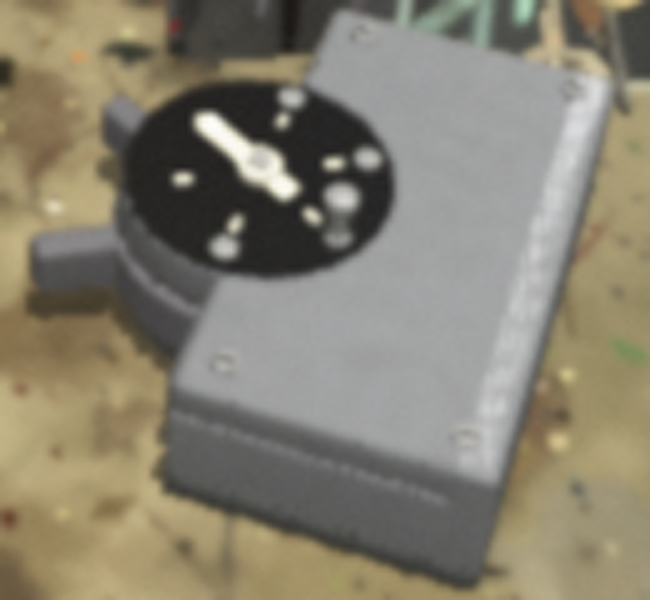

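```bash
cat > h.py <<'E'
import json,numpy as np,cv2
cal=json.load(open("cal.json"))
def proj(n,P):
    c=cal[n];p,_=cv2.projectPoints(np.array(P,float).reshape(-1,3),np.array(c["rvec"]),np.array(c["tvec"]),np.array(c["mtx"]),None);return p[:,0]
def w(pose,P):
    x,y,a=pose;P=np.array(P,float).reshape(-1,3);c,s=np.cos(a),np.sin(a)
    return np.c_[x+c*P[:,0]-s*P[:,1],y+s*P[:,0]+c*P[:,1],P[:,2]]
def clk(h,r,z):
    a=-h*np.pi/6; return [r*np.cos(a),r*np.sin(a),z]
E
python3 - <<'E'
from h import *
from scipy.optimize import least_squares
cor=[[105,95,58],[105,-95,58],[0,-95,58],[0,95,58]]
pl=[clk(9,38,62.5),clk(11,38,62.5),clk(3,38,62.5),clk(7,31,63)]
top=[(240,38),(635,262),(525,470),(115,245),(233,312),(315,266),(400,406),(257,393)]
side=[(608,85),(500,480),(172,385),(340,12),(291,98),(368,158),(224,245),(203,120)]
T=(np.array(top)+.5)/5-.5+[330,140]; S=(np.array(side)+.5)/5-.5+[315,270]
P=cor+pl
f=lambda q:np.r_[(proj("top",w(q,P))-T).ravel(),(proj("side",w(q,P))-S).ravel()]
r=least_squares(f,[550,-150,-.5],loss="soft_l1"); print(r.x,np.round(f(r.x).reshape(2,-1,2),1).tolist())
for h in (9,11,1,3):
  for z in (60,82): 
    q=w(r.x,clk(h,38,z)); print(h,z,(proj("top",q)-[330,140])*5,(proj("side",q)-[315,270])*5)
print(w(r.x,[clk(5,66,26),clk(7,66,26),clk(6,66,26)]), r.x[2]*57.3)
E
```

```text
[ 5.26309188e+02 -3.18432983e+02 -5.09322298e-01] [[[-0.6, -2.4], [2.8, -1.5], [0.5, 1.7], [-0.7, -0.2], [0.8, -0.1], [0.6, -0.2], [0.8, -0.0], [-0.6, 0.8]], [[2.2, -1.2], [-0.1, 1.3], [-0.9, -0.5], [-0.9, -1.4], [0.2, -0.4], [0.1, -0.2], [0.2, 0.2], [-0.8, -0.7]]]
9 60 [[233.88488576 310.8633682 ]] [[289.46405461  99.06675113]]
9 82 [[241.70615652 299.59972613]] [[294.26172732  53.22481488]]
11 60 [[314.83682939 264.39774691]] [[365.74419129 160.3346899 ]]
11 82 [[324.60808551 252.03877124]] [[371.99909759 114.21463365]]
1 60 [[397.99479192 310.97778275]] [[335.18718474 237.05624326]]
1 82 [[409.8243012 299.7313197]] [[341.12171097 190.63940338]]
3 60 [[400.78887574 404.76116892]] [[222.52915464 249.03554832]]
3 82 [[412.75629395 395.75870879]] [[226.47124711 202.55417134]]
[[ 460.31591426 -319.37519848   26.        ]
 [ 492.49656875 -261.75223885   26.        ]
 [ 468.68622876 -286.25232847   26.        ]] -29.18416767261122
```

The pin lines up with 1 o'clock in both views. The predicted pin top is (410,300) in the top crop and (341,191) in the side crop, and I read (407,303) and (340,200). So the target is 3.142 rad, which is three clicks. Now I'll work out the waypoints in tool axes.

```bash
cat >> h.py <<'E'
POSE=[526.3,-318.4,-0.5093]
from scipy.spatial.transform import Rotation as Ro
def goal(h,r,z,o):
    t=w(POSE,clk(h,r,z))[0]; R=Ro.from_rotvec(o["orientation"]).as_matrix()
    return t, R.T@(t-np.array(o["ee_pos"])), R
E
python3 - <<'E'
from h import *
from workcell import ctrl
o=ctrl.get_obs()
t,d,R=goal(4,70,60,o);print(R.round(3));print(t,d)
for a,b in((4,5),(5,6),(6,4)):
    A=w(POSE,clk(a,70,20))[0];B=w(POSE,clk(b,70,20))[0];print(a,b,A,(R.T@(B-A)).round(1))
E
```

```text
[[-0.     0.226 -0.974]
 [ 0.001 -0.974 -0.226]
 [-1.    -0.001 -0.   ]]
[ 466.18485893 -354.26320977   60.        ] [ 162.30236813 -173.96870223 -374.06757029]
4 5 [ 466.18485893 -354.26320977   20.        ] [  0.  -36.2   1.7]
5 6 [ 456.3071558  -319.40088019   20.        ] [  0.  -32.2 -16.6]
6 4 [ 465.18397875 -284.27036557   20.        ] [-0.1 68.4 14.8]
```

```bash
python3 -m crank '[[[0.003,-0.0109,-0.0234],[0,0,0],0],[[0.006,-0.0109,-0.0234],[0,0,0],0],[[0.006,-0.0109,-0.0234],[0,0,0],0],[[0.006,-0.0109,-0.0234],[0,0,0],0],[[0.006,-0.0109,-0.0234],[0,0,0],0],[[0.006,-0.0109,-0.0234],[0,0,0],0],[[0.006,-0.0109,-0.0234],[0,0,0],0],[[0.006,-0.0109,-0.0234],[0,0,0],0]]'
python3 -m crank '[[[0.006,-0.0109,-0.0234],[0,0,0],0],[[0.006,-0.0109,-0.0234],[0,0,0],0],[[0.006,-0.0109,-0.0234],[0,0,0],0],[[0.006,-0.0109,-0.0234],[0,0,0],0],[[0.006,-0.0109,-0.0234],[0,0,0],0],[[0.006,-0.0109,-0.0234],[0,0,0],0],[[0.003,-0.0109,-0.0234],[0,0,0],0],[[0,-0.0109,-0.0234],[0,0,0],0]]'
python3 - <<'E'
from h import *
from workcell import ctrl,vision
o=ctrl.get_obs();print(o["t"],o["ee_pos"],o["width"],o["orientation"]);print(goal(4,70,20,o)[1])
d=vision.get_image("wrist");cv2.imwrite("pics/w1.png",d["img"])
E
```

```text
t: 0.82
ee_pos: [304.6, -480.6, 177.2]
orientation: [2.101, 0.241, -2.101]
ft_force: [0.3, 0.8, -0.6]
width: 38.1
t: 1.48
ee_pos: [466.8, -353.0, 137.6]
orientation: [2.1, 0.242, -2.103]
ft_force: [0.2, -0.5, -0.2]
width: 0.5
1.4833 [ 466.82584995 -353.01890287  137.6064705 ] 0.5172604322324511 [ 2.09994381  0.24179827 -2.10286631]
[117.60575807   1.24342461   0.761995  ]
```

View pics/w1.png

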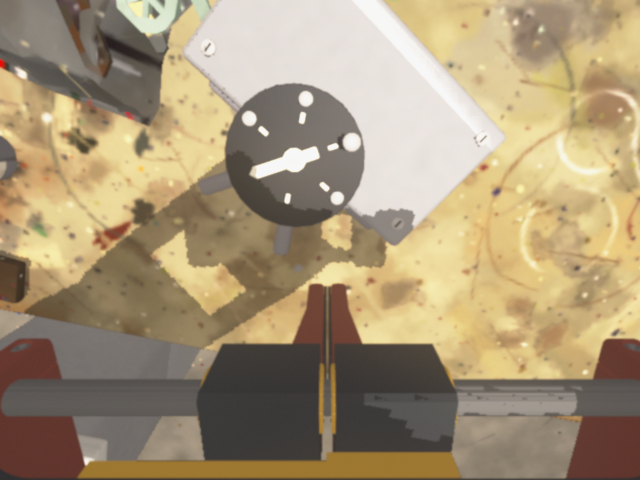

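The wrist view shows the pin at (352,142), the plugs at (249,118), (306,99) and (337,199), and the pointer tip at (253,172). I'll use these points to check the pose.

```bash
python3 - <<'E'
from h import *
from workcell import ctrl
from scipy.optimize import least_squares
o=ctrl.get_obs();R=Ro.from_rotvec(o["orientation"]).as_matrix();H=np.array(cal["wrist"]["hand_eye"]);K=np.array(cal["wrist"]["mtx"])
def pj(P):
    X=(P-np.array(o["ee_pos"]))@R; X=(X-H[:3,3])@H[:3,:3]; p=X@K.T; return p[:,:2]/p[:,2:]
P=[clk(9,38,62.5),clk(11,38,62.5),clk(3,38,62.5),clk(7,31,63),clk(1,38,82)]
m=np.array([(249,118),(306,99),(337,199),(253,172),(352,142)])
f=lambda q:(pj(w(q,P))-m).ravel()
print(f(POSE).round(1)); r=least_squares(f,POSE);print(r.x,f(r.x).round(1))
E
```

```text
[3.  3.8 2.7 3.3 2.6 2.5 0.1 5.5 3.  4.1]
[ 5.28253864e+02 -3.16447237e+02 -5.13086519e-01] [ 0.6 -0.3  0.6 -0.7  0.4 -0.8 -2.4  1.8  0.7  0.2]
```

The two pose estimates agree to about 2.8 mm, and the clearances allow at least 10 mm. Descending at 4 o'clock.

```bash
python3 -m crank '[[[0.02,0,0],[0,0,0],0],[[0.02,0,0],[0,0,0],0],[[0.02,0,0],[0,0,0],0],[[0.018,0,0],[0,0,0],0],[[0.015,0,0],[0,0,0],0],[[0.013,0,0],[0,0,0],0],[[0.011,0,0],[0,0,0],0],[[0,0,0],[0,0,0],0]]'
python3 - <<'E'
from h import *
from workcell import ctrl,vision
POSE[:]=[527.3,-317.4,-.511]
o=ctrl.get_obs();print(o["t"],o["ee_pos"],o["ft_force"]);print(goal(4,70,20,o)[1],goal(5,70,20,o)[1],goal(6,70,20,o)[1])
d=vision.get_image("wrist");cv2.imwrite("pics/w2.png",d["img"])
E
```

```text
t: 2.2
ee_pos: [465.3, -353.6, 19.6]
orientation: [2.099, 0.243, -2.104]
ft_force: [0.0, 0.2, -0.1]
width: 0.5
2.2 [ 465.32353286 -353.6051265    19.5623354 ] [ 0.04158657  0.22843002 -0.10811563]
[-0.44147281 -0.0274464  -1.85331721] [ -0.34320027 -36.22246021  -0.16146596] [ -0.29374388 -68.41428534 -16.7938137 ]
```

View pics/w2.png

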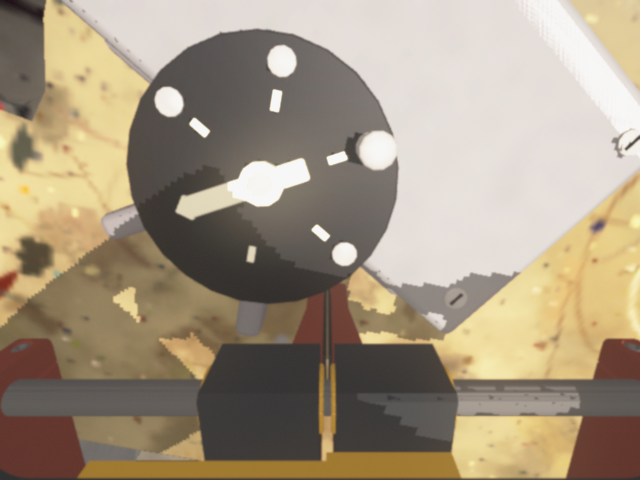

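The finger is in the gap to the right of the 5 o'clock ear, which is at (252,318). I'll push slowly.

```bash
python3 -m crank '[[[0,-0.0045,0],[0,0,0],0],[[0,-0.0045,0],[0,0,0],0],[[0,-0.0045,0],[0,0,0],0],[[0,-0.0045,0],[0,0,0],0],[[0,-0.0045,0],[0,0,0],0],[[0,-0.0045,0],[0,0,0],0],[[0,-0.0045,0],[0,0,0],0],[[0,-0.0045,0],[0,0,0],0]]'
python3 -m crank '[[[0,-0.004,-0.002],[0,0,0],0],[[0,-0.004,-0.002],[0,0,0],0],[[0,-0.004,-0.002],[0,0,0],0],[[0,-0.004,-0.002],[0,0,0],0],[[0,-0.004,-0.002],[0,0,0],0],[[0,-0.004,-0.002],[0,0,0],0],[[0,-0.004,-0.002],[0,0,0],0],[[0,-0.004,-0.002],[0,0,0],0]]'
python3 -m crank '[[[0,0,0],[0,0,0],0],[[0,0,0],[0,0,0],0],[[0,0,0],[0,0,0],0],[[0,0,0],[0,0,0],0],[[0,0,0],[0,0,0],0],[[0,0,0],[0,0,0],0],[[0,0,0],[0,0,0],0],[[0,0,0],[0,0,0],0]]'
python3 - <<'E'
from h import *
from workcell import ctrl,vision
POSE[:]=[527.3,-317.4,-.511]
o=ctrl.get_obs();print(o["t"],o["ee_pos"],o["ft_force"]);print(goal(6,70,20,o)[1],goal(4,70,20,o)[1])
d=vision.get_image("wrist");cv2.imwrite("pics/w3.png",d["img"])
E
```

```text
t: 2.92
ee_pos: [458.7, -319.3, 22.0]
orientation: [2.101, 0.239, -2.099]
ft_force: [1.3, -1.9, -1.1]
width: 0.4
t: 3.58
ee_pos: [466.7, -283.9, 21.6]
orientation: [2.101, 0.241, -2.101]
ft_force: [-0.1, 0.8, -0.7]
width: 0.5
t: 4.25
ee_pos: [466.7, -284.6, 21.7]
orientation: [2.101, 0.24, -2.101]
ft_force: [0.7, -0.1, -0.6]
width: 0.4
4.25 [ 466.70093192 -284.61621128   21.66958259] [ 0.73516877 -0.13607568 -0.62536314]
[ 1.669612   -1.51581796  0.11978086] [ 1.66865378 66.871613   15.05829771]
```

View pics/w3.png

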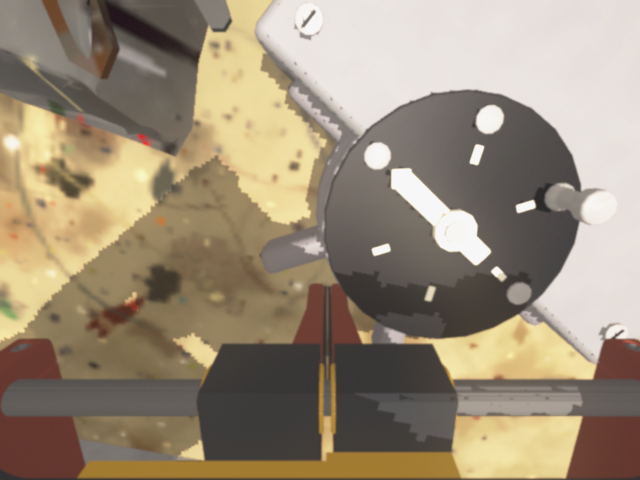

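The first click is done: the pointer is at the 9 o'clock plug. Now I'll lift, go back to 4 o'clock and lower.

```bash
python3 -m crank '[[[-0.016,0,0],[0,0,0],0],[[-0.016,0,0],[0,0,0],0],[[-0.016,0,0],[0,0,0],0],[[0,0.0067,0.0015],[0,0,0],0],[[0,0.015,0.0035],[0,0,0],0],[[0,0.015,0.0035],[0,0,0],0],[[0,0.015,0.0035],[0,0,0],0],[[0,0.015,0.003],[0,0,0],0]]'
python3 -m crank '[[[0,0,0],[0,0,0],0],[[0,0,0],[0,0,0],0],[[0.01,0,0],[0,0,0],0],[[0.01,0,0],[0,0,0],0],[[0.01,0,0],[0,0,0],0],[[0.01,0,0],[0,0,0],0],[[0.009,0,0],[0,0,0],0],[[0,0,0],[0,0,0],0]]'
python3 - <<'E'
from h import *
from workcell import ctrl,vision
POSE[:]=[527.3,-317.4,-.511]
o=ctrl.get_obs();print(o["t"],o["ee_pos"],o["ft_force"]);print(goal(5,70,20,o)[1],goal(4,70,20,o)[1])
d=vision.get_image("wrist");cv2.imwrite("pics/w4.png",d["img"])
E
```

```text
t: 4.97
ee_pos: [466.6, -354.8, 68.7]
orientation: [2.101, 0.24, -2.102]
ft_force: [0.5, -0.3, 0.1]
width: 0.4
t: 5.63
ee_pos: [466.0, -351.6, 18.2]
orientation: [2.099, 0.244, -2.105]
ft_force: [-0.5, 0.6, -0.2]
width: 0.6
5.6333 [ 466.03952151 -351.6241411    18.22884013] [-0.54695384  0.60507996 -0.19677871]
[ -1.66826971 -34.45873591   0.96809621] [-1.77787997  1.73713878 -0.7045317 ]
```

View pics/w4.png

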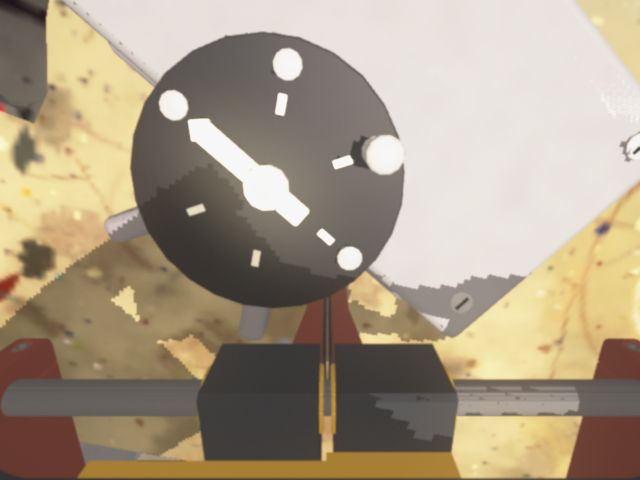

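The pointer is still at 9 o'clock and the finger is back in the gap, so I'll push the second click.

```bash
python3 -m crank '[[[0,-0.0045,0],[0,0,0],0],[[0,-0.0045,0],[0,0,0],0],[[0,-0.0045,0],[0,0,0],0],[[0,-0.0045,0],[0,0,0],0],[[0,-0.0045,0],[0,0,0],0],[[0,-0.0045,0],[0,0,0],0],[[0,-0.0045,0],[0,0,0],0],[[0,-0.0045,0],[0,0,0],0]]'
python3 -m crank '[[[0,-0.004,-0.002],[0,0,0],0],[[0,-0.004,-0.002],[0,0,0],0],[[0,-0.004,-0.002],[0,0,0],0],[[0,-0.004,-0.002],[0,0,0],0],[[0,-0.004,-0.002],[0,0,0],0],[[0,-0.004,-0.002],[0,0,0],0],[[0,-0.004,-0.002],[0,0,0],0],[[0,-0.003,-0.002],[0,0,0],0]]'
python3 -m crank '[[[0,0,0],[0,0,0],0],[[0,0,0],[0,0,0],0],[[0,0,0],[0,0,0],0],[[0,0,0],[0,0,0],0],[[0,0,0],[0,0,0],0],[[0,0,0],[0,0,0],0],[[0,0,0],[0,0,0],0],[[0,0,0],[0,0,0],0]]'
python3 - <<'E'
from h import *
from workcell import ctrl,vision
POSE[:]=[527.3,-317.4,-.511]
o=ctrl.get_obs();print(o["t"],o["ee_pos"],o["ft_force"]);print(goal(6,70,20,o)[1],goal(4,70,20,o)[1])
d=vision.get_image("wrist");cv2.imwrite("pics/w5.png",d["img"])
E
```

```text
t: 6.35
ee_pos: [459.3, -317.7, 21.0]
orientation: [2.101, 0.24, -2.1]
ft_force: [0.3, -2.2, 0.1]
width: 0.5
t: 7.02
ee_pos: [467.6, -283.3, 20.6]
orientation: [2.1, 0.241, -2.101]
ft_force: [0.1, -0.6, 0.2]
width: 0.5
t: 7.68
ee_pos: [467.6, -284.1, 20.7]
orientation: [2.101, 0.24, -2.101]
ft_force: [0.9, -0.4, 0.3]
width: 0.5
7.6833 [ 467.57967453 -284.09191415   20.66663115] [ 0.91954784 -0.41101664  0.31252135]
[ 0.66670823 -1.20332119  1.09426378] [ 0.66428588 67.18495219 16.02892342]
```

View pics/w5.png

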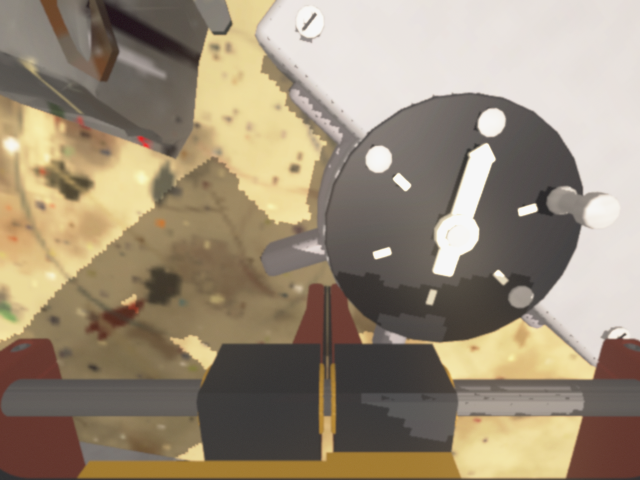

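The pointer is now at the 11 o'clock plug, so one click is left.

```bash
python3 -m crank '[[[-0.016,0,0],[0,0,0],0],[[-0.016,0,0],[0,0,0],0],[[-0.016,0,0],[0,0,0],0],[[0,0.0067,0.0015],[0,0,0],0],[[0,0.015,0.0035],[0,0,0],0],[[0,0.015,0.0035],[0,0,0],0],[[0,0.015,0.0035],[0,0,0],0],[[0,0.015,0.0035],[0,0,0],0]]'
python3 -m crank '[[[0,0,0],[0,0,0],0],[[0,0,0],[0,0,0],0],[[0.01,0,0],[0,0,0],0],[[0.01,0,0],[0,0,0],0],[[0.01,0,0],[0,0,0],0],[[0.01,0,0],[0,0,0],0],[[0.008,0,0],[0,0,0],0],[[0,0,0],[0,0,0],0]]'
python3 - <<'E'
from h import *
from workcell import ctrl,vision
POSE[:]=[527.3,-317.4,-.511]
o=ctrl.get_obs();print(o["t"],o["ee_pos"],o["ft_force"]);print(goal(5,70,20,o)[1],goal(4,70,20,o)[1])
d=vision.get_image("wrist");cv2.imwrite("pics/w6.png",d["img"])
E
```

```text
t: 8.4
ee_pos: [467.1, -354.4, 67.8]
orientation: [2.101, 0.24, -2.102]
ft_force: [0.2, -0.1, 0.8]
width: 0.6
t: 9.07
ee_pos: [466.5, -351.2, 18.3]
orientation: [2.099, 0.244, -2.104]
ft_force: [0.2, 0.9, 0.7]
width: 0.4
9.0667 [ 466.49168627 -351.22042854   18.345416  ] [0.17032845 0.85899364 0.69612308]
[ -1.55297644 -34.16754218   1.49573771] [-1.66082324  2.02852692 -0.17279265]
```

View pics/w6.png

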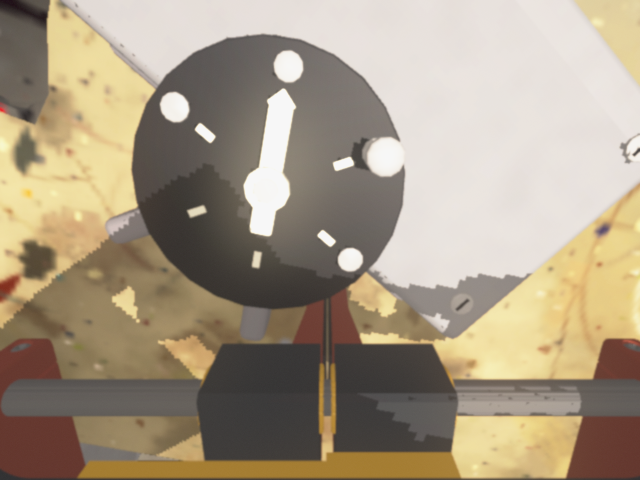

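The pointer is still at 11 o'clock and the finger is in position for the last push.

```bash
python3 -m crank '[[[0,-0.0045,0],[0,0,0],0],[[0,-0.0045,0],[0,0,0],0],[[0,-0.0045,0],[0,0,0],0],[[0,-0.0045,0],[0,0,0],0],[[0,-0.0045,0],[0,0,0],0],[[0,-0.0045,0],[0,0,0],0],[[0,-0.0045,0],[0,0,0],0],[[0,-0.0045,0],[0,0,0],0]]'
python3 -m crank '[[[0,-0.004,-0.002],[0,0,0],0],[[0,-0.004,-0.002],[0,0,0],0],[[0,-0.004,-0.002],[0,0,0],0],[[0,-0.004,-0.002],[0,0,0],0],[[0,-0.004,-0.002],[0,0,0],0],[[0,-0.004,-0.002],[0,0,0],0],[[0,-0.004,-0.002],[0,0,0],0],[[0,-0.003,-0.002],[0,0,0],0]]'
python3 -m crank '[[[0,0,0],[0,0,0],0],[[0,0,0],[0,0,0],0],[[0,0,0],[0,0,0],0],[[0,0,0],[0,0,0],0],[[0,0,0],[0,0,0],0],[[0,0,0],[0,0,0],0],[[0,0,0],[0,0,0],0],[[0,0,0],[0,0,0],0]]'
python3 - <<'E'
from h import *
from workcell import ctrl,vision
d=vision.get_image("wrist");cv2.imwrite("pics/w7.png",d["img"])
E
```

```text
t: 9.78
ee_pos: [459.7, -317.3, 21.0]
orientation: [2.101, 0.24, -2.1]
ft_force: [0.5, -3.0, 0.3]
width: 0.5
t: 10.45
ee_pos: [468.0, -282.9, 20.6]
orientation: [2.1, 0.241, -2.101]
ft_force: [0.3, -0.5, -0.4]
width: 0.2
t: 11.12
ee_pos: [468.0, -283.7, 20.7]
orientation: [2.101, 0.24, -2.101]
ft_force: [-0.0, 0.0, -0.0]
width: 0.3
```

View pics/w7.png

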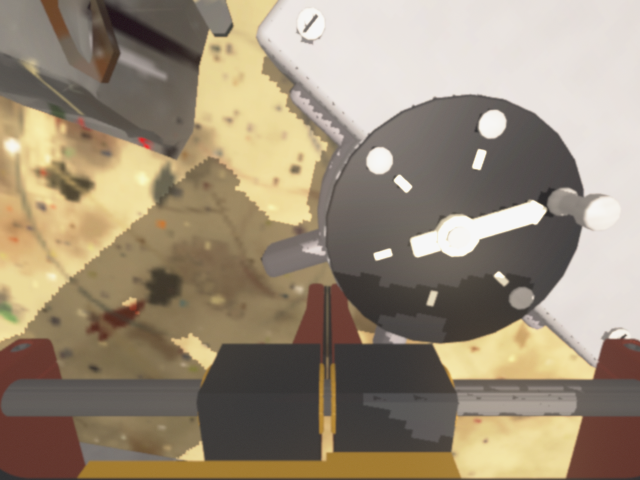

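The pointer tip at (542,211) is aimed at the pin's foot at (563,201). I'll lift clear, back off and check from the fixed cameras.

```bash
python3 -m crank '[[[-0.01,0,0],[0,0,0],0],[[-0.016,0,0],[0,0,0],0],[[-0.02,0,0],[0,0,0],0],[[-0.02,0,0],[0,0,0],0],[[-0.02,0,0],[0,0,0],0],[[-0.02,0,0],[0,0,0],0],[[-0.02,0,0],[0,0,0],0],[[-0.02,0,0],[0,0,0],0]]'
python3 -m crank '[[[0,0.01,0.005],[0,0,0],0],[[0,0.02,0.01],[0,0,0],0],[[0,0.025,0.01],[0,0,0],0],[[0,0.025,0.01],[0,0,0],0],[[0,0.025,0.01],[0,0,0],0],[[0,0.025,0.01],[0,0,0],0],[[0,0.02,0.01],[0,0,0],0],[[0,0.02,0.01],[0,0,0],0]]'
python3 -m crank '[[[0,0.02,0.01],[0,0,0],0],[[0,0.02,0.01],[0,0,0],0],[[0,0.02,0.01],[0,0,0],0],[[0,0.01,0.005],[0,0,0],0],[[0,0,0],[0,0,0],0],[[0,0,0],[0,0,0],0],[[0,0,0],[0,0,0],0],[[0,0,0],[0,0,0],0]]'
python3 - <<'E'
from h import *
from workcell import ctrl,vision
for n,(r,c) in {"top":(140,330),"side":(270,315)}.items():
    i=vision.get_image(n)["img"];cv2.imwrite(f"pics/{n}1.png",i)
    cv2.imwrite(f"pics/{n}1c.png",cv2.resize(i[r:r+120,c:c+140],None,fx=4,fy=4,interpolation=cv2.INTER_CUBIC))
    a=cv2.imread(f"pics/{n}0.png"); d=cv2.absdiff(a,i).max(2)
    print(n,[d[s].max() for s in ([np.s_[205:255,150:290],np.s_[275:305,170:290]] if n=="top" else [np.s_[170:260,250:332]])])
E
cd pics; python3 -c "
import cv2,numpy as np
cv2.imwrite('cmp.png',cv2.resize(np.hstack([cv2.imread('top1c.png'),cv2.imread('side1c.png')]),None,fx=.7,fy=.7))"
```

```text
t: 11.83
ee_pos: [467.9, -283.5, 168.5]
orientation: [2.101, 0.24, -2.1]
ft_force: [0.4, 0.1, -0.9]
width: 0.6
t: 12.5
ee_pos: [432.4, -467.7, 166.3]
orientation: [2.101, 0.24, -2.102]
ft_force: [0.5, 0.8, 0.0]
width: 0.6
t: 13.17
ee_pos: [415.4, -541.0, 166.6]
orientation: [2.1, 0.242, -2.101]
ft_force: [-0.2, 0.6, 0.2]
width: 0.7
top [np.uint8(21), np.uint8(19)]
side [np.uint8(151)]
```

View pics/cmp.png

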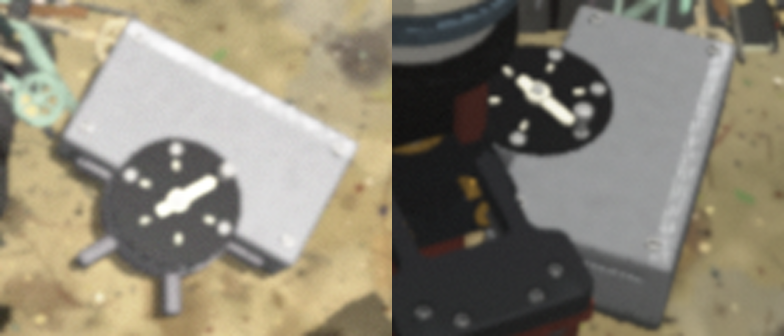

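View pics/top1.png

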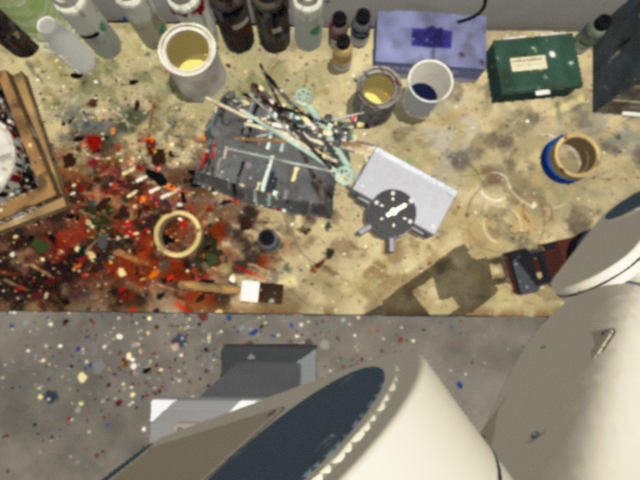

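The pointer aims at the pin in both views. In the top view the bottle (268,240), tape (178,234) and brush (262,291) have not moved, and the arm is clear of everything. Handing in.

```bash
python3 -c "
from workcell import workorder
print(workorder.close_job())"
```

```text
the job is handed in; nothing more can be done
None
```

I advanced the thumbwheel three clicks clockwise, and its pointer now rests on the setting pin at 1 o'clock (3.142 rad). Each click was a push on the front right ear with the closed fingertips, and the wheel was never gripped.

- **Pointer:** It stopped at 9, 11 and then 1 o'clock, one click per push. After I backed the arm off, the top and side cameras both showed it aimed at the pin.
- **Forces and time:** The wrist force readings stayed around 3 N. I handed in at about 13 s of the 64 s allowed.
- **Bystanders:** The top view before and after shows no change at the bottle, tape roll or brush. In the side view the region around them did change, by up to 151 grey levels. I put that down to the arm being in the picture, but did not check it separately.
- **Counter position:** The fixed cameras and the wrist camera disagreed by about 3 mm. I used the average, which was well within the clearances.

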